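Unstack the stoneware set onto its plaster bats

TASK

Take apart the stack of striped stoneware on the banding wheel and stand every piece upright on the plaster bat that matches it: the oblong slab on the oblong bat, the square dish on the square bat, the bowl on the larger round bat and the cup on the smaller round bat. Put each in the middle of its bat, with the slab and the dish squared up to their bats' edges. Set the ware down without dropping it, and leave the corked glaze jar standing where it is.

Things in the scene. Friction and masses are not known exactly. Their poses are not given: they have to be found in the camera images.
- cup: Loose small cup, cream stoneware with brown stripes: round, open at the top, 58 mm high, 34 mm outer diameter from 22 mm above its foot up to the rim, tapering below to a 22 mm wide foot; about 60 g. Origin: centre of its underside; z up. At the start it is the top of the stack and stands inside the bowl, about 21 mm of it showing above the bowl's rim.
- bowl: Loose bowl, cream stoneware with brown stripes: round, open, 42 mm high, 52 mm outer diameter from 20 mm above its foot up to the rim, tapering below to a 36 mm wide foot; its floor is 5 mm thick, walls 4 mm; about 90 g. Origin: centre of its underside; z up. At the start it stands inside the square dish, with its top 27 mm showing above the dish's rim.
- dish: Loose shallow square dish, cream stoneware with brown stripes: 64 x 64 mm, 20 mm high, floor and walls 5 mm thick; about 100 g. Origin: centre of its underside; x and y along its sides, z up. At the start it lies on the slab's top.
- slab: Loose oblong slab, cream stoneware with brown stripes: solid, 150 mm long (its x) by 66 mm wide (its y), 18 mm thick, flat top; about 330 g. Origin: centre of its underside; z up. At the start it is the bottom of the stack, lying on the banding wheel.
- wheel: Fixed aluminium banding wheel (turntable that does not turn here), disc 176 mm across, its top 40 mm above the table. Origin: on the table under its centre. Carries the stack at the start.
- bat_oblong: Fixed oblong white plaster bat for the slab, 184 mm (its x) by 100 mm (its y), 12 mm high. Origin: centre of its underside, on the table; z up.
- bat_square: Fixed square white plaster bat for the dish, 96 x 96 mm, 12 mm high. Origin: centre of its underside, on the table; x and y along its sides.
- bat_round: Fixed larger round white plaster bat for the bowl, 88 mm across, 12 mm high. Origin: centre of its underside, on the table.
- bat_small: Fixed smaller round white plaster bat for the cup, 60 mm across, 12 mm high. Origin: centre of its underside, on the table.
- jar: Loose round glaze jar, grey-green with a cork on top, 54 mm across, 66 mm high, about 250 g; a bystander between the bats. Origin: centre of its underside.

How it is judged:
By the outcome, as a careful person would: the job done as asked, in the order asked, and still so for the second after the job is handed in, with the robot touching nothing.
It also fails if it takes over 128 s, if anything falls off the work surface, if the arm or the gripper's body presses on something with over 40 N, if the wrist force passes 120 N, or if a joint passes its speed limit or range.

ROBOT

A 6-joint arm with a two-finger parallel gripper is mounted at the origin on the work surface. World frame = base frame: x ahead of the robot, y to its left, z up, the work surface at z = 0. Lengths are in mm, angles in rad, forces in N, time in s.
With the tool pointing down it reaches from about 400 to 925 mm from the base axis. Payload 3.4 kg.
Tool frame: the origin (TCP) lies on the front face of the gripper's body, between the roots of the fingers; the fingertips stand 73 mm ahead of it and the grasp point (between the pads) lies 54 mm ahead of it; z points along the fingers, y is the line along which they close (so a half turn about z gives the same grasp; the last joint's range is limited). The gripper opens to 85 mm and grips with 20 to 120 N. Pads are 22 mm wide; open, the fingers measure 114 mm over their backs; the gripper's body (76 mm by 85 mm) begins 54 mm behind the grasp point. The pads swing forward as they close: fully open they stand 13 mm farther back than shut.
Start: joints at [1.054, 0.307, 1.506, -0, 1.328, -0.073], TCP at [246.913, 519.293, 303.905] pointing down, gripper open.
Joint ranges: [-3.12, 3.12], [-1.05, 2.28], [0.14, 2.33], [-1.42, 4.57], [0.1, 2.73], [-2.68, 2.68]. Speed limits (rad/s): [2.57, 2.57, 3.14, 3.14, 3.14, 3.14].

INTERFACE

Orientations are given as [roll, pitch, yaw] about the fixed x, y, z axes, in that order (R = Rz(yaw) Ry(pitch) Rx(roll)).
In Python, from bench import ctrl gives the robot as it stands.
- The arm moves only by the tool carry_out, never from a script. Its argument "rows" is a list of rows, each a list of 3 entries, a list of its own where there are three numbers: the shift along the tool's x, y, z in m, then the turn, a rotation vector about the tool's x, y, z in degrees, then the finger opening in m, from 0 to 0.0854. In form: [[[x, y, z], [rx, ry, rz], fingers], ...]. A call has 1 to 5 rows; each row shifts and turns the commanded pose from where the row before left it, along the tool's axes as they then stand; what a row does not reach is not made up. A row lasts 1/10 s, in which the tool goes at most 50 mm and 8.59 degrees, less where a joint would pass 70% of its speed; a pose out of reach is approached as far as the arm can. A call with a gripper value outside its range is refused whole. The fingers move at their own pace and stop on an object; "force" is the grip in N (left out, the last holds). Time passes only in rows, so rows that do not move let the fingers close. It gives the time, the measured TCP pose, the force, the opening and the grip force at its end, in the units of the state.
- ctrl.observe(): the state, without advancing time (a new reading comes with each control period).
- ctrl.grab_frame(name): name is "scene" or "top"; returns the picture (400x640x3 uint8, blue, green, red); there is no depth.
- ctrl.camera_params(name): a dict with "mtx" (3x3 intrinsics, pixels), "R" (3x3) and "t" (3): a world point X has camera coordinates R X + t. Camera axes: x right, y down, z forward; pixel columns grow to the right and rows downward; lengths in mm; the calibration is good to about 2 mm. A picture is of the moment at which its call begins. camera_params takes no time and is no camera call.
- ctrl.sign_off(): hands the job in; it is judged then, once.
Trained networks look in the newest picture that a camera, given by its name, has taken for a name from the list of things; names that differ only in an ending like _2 or _b are one class to them, and where a whole thing is asked for, a point or a joint stands for the part that bears it (a point fixed in the world has none). Each returns a list of dicts, best first, with "conf" (0 to 1); they miss things now and then, are a little off and sometimes report something else, mostly with a low value. They report only what shows in the picture. A call takes as long as a camera call.
- ctrl.outline_of(query, camera): "mask" (400x640 bool, what is visible of it) and "extent" ([left, top, width, height] in pixels, round what is visible of it).
The state is a dict: "time": time; "q": joint angles; "qvel": joint speeds; "joint_torque": joint torques, N m; "eef_pos": TCP position; "eef_rot": TCP orientation; "wrist_force": force on the tool from outside, world axes, zero at the start; "torque": the same for the moment, N m; "width": finger opening in mm; "grip_force": force on a finger pad.
Only numpy, scipy, OpenCV 4.12 (cv2) and the standard library are available. Lean on these libraries where they do the work, as an engineer would, in place of code of your own. Each camera call takes 0.05 s, during which the arm holds its last target. There are 200 camera calls.

## Working session

There is one attempt and no reset: what is moved stays moved. The work goes in short steps, Python scripts to look and compute and a tool call to move; the robot and the scene stay as the last step left them, time stands still between calls to the robot, and variables do not carry over. Pictures are saved under pics/ and viewed, at most 14 in all, crops included, and the job is handed in when it is done.

Besides the shell and the picture viewer there is one more tool, called after ">>>" as name(argument=value, ...), one argument or row to a line, values as JSON. carry_out: Moves the arm, as the interface text tells. Its arguments: {"type":"object","properties":{"rows":{"type":"array"},"force":{"type":"number"}},"required":["rows"]}

```bash
ls; mkdir -p pics
cat > h.py <<'E'
import numpy as np, cv2
from bench import ctrl
def ray(cam,uv,z):
    p=ctrl.camera_params(cam);K=np.array(p['mtx'],float);R=np.array(p['R'],float);t=np.array(p['t'],float).ravel()
    d=R.T@np.linalg.inv(K)@np.array([uv[0],uv[1],1.]);c=-R.T@t
    return c+d*(z-c[2])/d[2]
def proj(cam,X):
    p=ctrl.camera_params(cam);K=np.array(p['mtx'],float);R=np.array(p['R'],float);t=np.array(p['t'],float).ravel()
    x=K@(R@np.array(X,float)+t);return x[:2]/x[2]
E
python3 - <<'E'
from h import *
for c in('scene','top'):
    cv2.imwrite(f'pics/{c}0.png',ctrl.grab_frame(c))
    p=ctrl.camera_params(c);print(c,np.round(p['mtx'],1).tolist(),np.round(-np.array(p['R']).T@np.array(p['t']).ravel()))
print(ctrl.observe())
E
```

```text
pics
scene [[371.5, 0.0, 325.0], [0.0, 371.5, 195.7], [0.0, 0.0, 1.0]] [1083.  271.  538.]
top [[398.7, 0.0, 310.9], [0.0, 398.7, 194.4], [0.0, 0.0, 1.0]] [444.   2. 931.]
{'time': 0.1, 'q': array([ 1.05345000e+00,  3.07496647e-01,  1.50754346e+00,  4.26385520e-06,
        1.32841210e+00, -7.34688326e-02]), 'qvel': array([ 0.0029195 ,  0.00034329, -0.00345598,  0.00147001, -0.00162721,
        0.00062427]), 'joint_torque': array([ 1.01412144e-03, -4.58522522e+01, -2.52608854e+01, -1.97285444e-04,
        5.38319306e-03,  3.52273730e-05]), 'eef_pos': array([246.68932013, 518.84391929, 303.07365277]), 'eef_rot': array([-3.13973841e+00, -1.40622823e-04,  2.69771401e+00]), 'wrist_force': array([0.46253441, 0.49899239, 0.54837505]), 'torque': array([ 0.03616691, -0.00476636, -0.04617801]), 'grip_force': 0.0, 'width': 85.22444406957786}
```

View pics/top0.png

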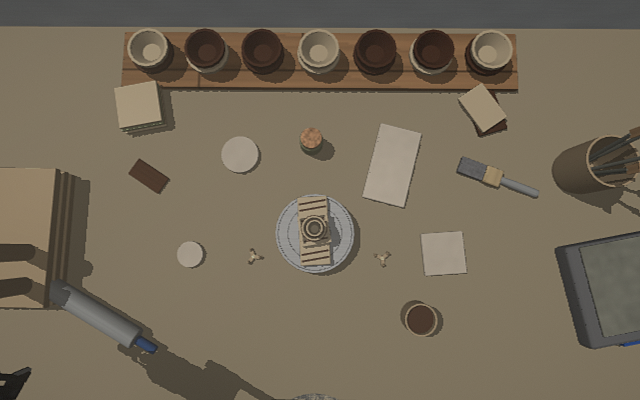

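View pics/scene0.png

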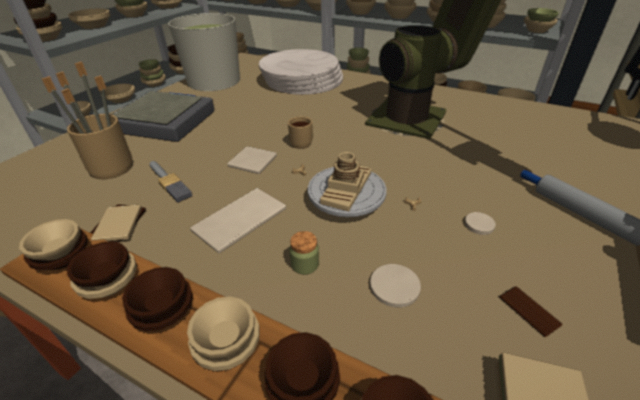

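```bash
cat >> h.py <<'E'
from scipy.optimize import minimize
def cyl(prof,z0):   # prof [(r,z)]
    a=np.linspace(0,2*np.pi,48,endpoint=False)
    return np.array([[r*np.cos(t),r*np.sin(t),z0+z] for r,z in prof for t in a])
def box(l,w,h,z0):
    return np.array([[sx*l/2,sy*w/2,z0+z] for sx in(-1,1) for sy in(-1,1) for z in(0,h)])
def shape(n,z0):
    return {'cup':lambda:cyl([(11,0),(17,22),(17,58)],z0),'bowl':lambda:cyl([(18,0),(26,20),(26,42)],z0),
     'dish':lambda:box(64,64,20,z0),'slab':lambda:box(150,66,18,z0),'wheel':lambda:cyl([(88,40)],z0),'bat_oblong':lambda:box(184,100,12,z0),
     'bat_square':lambda:box(96,96,12,z0),'bat_round':lambda:cyl([(44,0),(44,12)],z0),'bat_small':lambda:cyl([(30,0),(30,12)],z0),
     'jar':lambda:cyl([(27,0),(27,55),(18,66)],z0)}[n]()
def sil(n,z0,pose,cam,S=8,off=None):
    x,y,t=pose;P=shape(n,z0);c,s=np.cos(t),np.sin(t)
    W=np.c_[c*P[:,0]-s*P[:,1]+x,s*P[:,0]+c*P[:,1]+y,P[:,2]]
    uv=np.array([proj(cam,w) for w in W])
    return cv2.convexHull(uv.astype(np.float32))[:,0]
def fit(n,z0,cams,x0,masks,rot):
    # masks: {cam: bool}; silhouette xor at subpixel level
    boxes={}
    for c in cams:
        ys,xs=np.nonzero(masks[c]);a=max(ys.min()-12,0);b=ys.max()+12;l=max(xs.min()-12,0);r=xs.max()+12
        boxes[c]=(a,l,masks[c][a:b,l:r].astype(np.float32))
    def cost(p):
        t=p[2]/50 if rot else 0;e=0
        for c in cams:
            a,l,m=boxes[c];S=8
            h=sil(n,z0,(p[0],p[1],t),c)
            im=np.zeros((m.shape[0]*S,m.shape[1]*S),np.float32)
            q=((h-[l,a]+.5)*S-.5)
            cv2.fillConvexPoly(im,np.round(q*16).astype(np.int32),1.,shift=4)
            im=cv2.resize(im,m.shape[::-1],interpolation=cv2.INTER_AREA)
            e+=((im-m)**2).sum()
        return e
    best=None
    for t0 in ([x0[2]*50] if rot else [0]):
        s=np.array([[x0[0],x0[1],t0]]*4)+np.array([[0,0,0],[8,0,0],[0,8,0],[0,0,5]])
        r=minimize(cost,s[0],method='Nelder-Mead',options=dict(initial_simplex=s,xatol=.05,fatol=.05))
    return r.x[0],r.x[1],r.x[2]/50 if rot else 0.,r.fun
def get(n,cam):
    o=ctrl.outline_of(n,cam)
    return o
E
cat > m.py <<'E'
from h import *
for c in('scene','top'): ctrl.grab_frame(c)
M={}
for n in ['cup','bowl','dish','slab','wheel','bat_oblong','bat_square','bat_round','bat_small','jar']:
    M[n]={}
    for c in('top','scene'):
        o=get(n,c)
        print(n,c,[(round(d['conf'],2),list(np.round(d['extent']))) for d in o][:3])
        if o: M[n][c]=o[0]['mask']
import pickle;pickle.dump(M,open('M.pkl','wb'))
for n in ['bat_oblong','bat_square','bat_round','bat_small','jar']:
    m=M[n]; rot=n in('bat_oblong','bat_square')
    if 'top' not in m: continue
    ys,xs=np.nonzero(m['top']);g=ray('top',(xs.mean(),ys.mean()),12)
    pts=np.array([ray('top',(a,b),12)[:2] for a,b in zip(xs,ys)])
    t0=0
    if rot:
        r=cv2.minAreaRect(pts.astype(np.float32));t0=np.radians(r[2]+(90 if r[1][1]>r[1][0] else 0))
    for cs in (['top'],['scene'],['top','scene']):
        if all(c in m for c in cs): print(n,cs,np.round(fit(n,0,cs,(g[0],g[1],t0),m,rot),3))
E
python3 m.py
```

```text
cup top [(0.58, [np.float64(303.0), np.float64(217.0), np.float64(20.0), np.float64(22.0)])]
cup scene []
bowl top [(0.69, [np.float64(297.0), np.float64(215.0), np.float64(31.0), np.float64(25.0)])]
bowl scene [(0.58, [np.float64(334.0), np.float64(160.0), np.float64(24.0), np.float64(26.0)])]
dish top [(0.59, [np.float64(300.0), np.float64(210.0), np.float64(30.0), np.float64(35.0)])]
dish scene [(0.71, [np.float64(328.0), np.float64(169.0), np.float64(35.0), np.float64(24.0)])]
slab top [(0.83, [np.float64(297.0), np.float64(198.0), np.float64(36.0), np.float64(64.0)]), (0.21, [np.float64(298.0), np.float64(213.0), np.float64(30.0), np.float64(27.0)])]
slab scene [(0.69, [np.float64(318.0), np.float64(166.0), np.float64(53.0), np.float64(45.0)])]
wheel top [(0.87, [np.float64(274.0), np.float64(192.0), np.float64(84.0), np.float64(81.0)])]
wheel scene [(0.66, [np.float64(311.0), np.float64(166.0), np.float64(74.0), np.float64(50.0)])]
bat_oblong top [(0.9, [np.float64(360.0), np.float64(124.0), np.float64(62.0), np.float64(83.0)]), (0.43, [np.float64(297.0), np.float64(211.0), np.
[... 768 characters left out ...]
np.float64(30.0), np.float64(25.0)])]
bat_small scene [(0.68, [np.float64(462.0), np.float64(213.0), np.float64(32.0), np.float64(25.0)])]
jar top [(0.86, [np.float64(301.0), np.float64(128.0), np.float64(26.0), np.float64(28.0)])]
jar scene [(0.97, [np.float64(289.0), np.float64(231.0), np.float64(28.0), np.float64(43.0)])]Traceback (most recent call last):
  File "m.py", line 15, in <module>
    pts=np.array([ray('top',(a,b),12)[:2] for a,b in zip(xs,ys)])
                  ~~~^^^^^^^^^^^^^^^^
  File "h.py", line 4, in ray
    p=ctrl.camera_params(cam);K=np.array(p['mtx'],float);R=np.array(p['R'],float);t=np.array(p['t'],float).ravel()
ValueError: time passes only in moves, steps and waits
```

```bash
python3 - <<'E'
s=open('h.py').read()
s=s.replace("def ray(","_C={}\nfor _c in('scene','top'): _C[_c]=ctrl.camera_params(_c)\ndef ray(",1).replace("p=ctrl.camera_params(cam)","p=_C[cam]")
open('h.py','w').write(s)
E
cat > m2.py <<'E'
from h import *
import pickle
M=pickle.load(open('M.pkl','rb'))
I={c:cv2.imread(f'pics/{c}0.png').astype(np.float32) for c in('top','scene')}
ext={'bat_oblong':{'top':(360,124,62,83),'scene':(190,188,98,64)},'bat_square':{'top':(419,230,50,48),'scene':(227,144,52,31)},
'bat_round':{'top':(220,135,41,39),'scene':(368,262,55,44)},'bat_small':{'top':(175,240,30,29),'scene':(462,211,35,25)},'jar':None}
res={}
for n in ext:
    rot=n in('bat_oblong','bat_square')
    m={}
    for c in('top','scene'):
        if ext[n] is None: m[c]=M[n][c].astype(np.float32);continue
        x,y,w,h=ext[n][c];x-=4;y-=4;w+=8;h+=8
        p=I[c][y:y+h,x:x+w,0]  # blue: white vs brown
        t,b=cv2.threshold(p.astype(np.uint8),0,255,cv2.THRESH_OTSU)
        k,lab,st,_=cv2.connectedComponentsWithStats(b);j=1+st[1:,4].argmax();b=(lab==j)
        hi=np.median(p[b]);lo=np.median(p[~b])
        d=cv2.dilate(b.astype(np.uint8),np.ones((3,3)))
        soft=np.clip((p-lo)/(hi-lo),0,1)*d
        mm=np.zeros((400,640),np.float32);mm[y:y+h,x:x+w]=soft
        m[c]=mm
    ys,xs=np.nonzero(m['top']>.5);g=ray('top',(xs.mean(),ys.mean()),12);t0=0
    if rot:
        pts=np.array([ray('top',(a,b),12)[:2] for a,b in zip(xs,ys)])
        r=cv2.minAreaRect(pts.astype(np.float32));t0=np.radians(r[2]+(90 if r[1][1]>r[1][0] else 0))
    for cs in (['top'],['scene'],['top','scene']):
        f=fit(n,0,cs,(g[0],g[1],t0),m,rot);print(n,cs,np.round(f,3),flush=True)
    res[n]=f
pickle.dump(res,open('res.pkl','wb'))
cv2.imwrite('pics/st_top.png',cv2.resize(I['top'][185:280,265:365],None,fx=6,fy=6,interpolation=cv2.INTER_CUBIC))
cv2.imwrite('pics/st_sc.png',cv2.resize(I['scene'][145:225,295:400],None,fx=7,fy=7,interpolation=cv2.INTER_CUBIC))
E
python3 m2.py
```

```text
bat_oblong ['top'] [ 631.829 -174.771    2.892  128.133]
bat_oblong ['scene'] [ 625.553 -179.364    2.884  183.114]
bat_oblong ['top', 'scene'] [ 629.227 -175.758    2.885  402.672]
bat_square ['top'] [ 427.146 -289.954    1.652  104.511]
bat_square ['scene'] [ 418.126 -296.389    1.658   96.143]
bat_square ['top', 'scene'] [ 426.658 -291.557    1.657  243.824]
bat_round ['top'] [654.037 185.348   0.     50.149]
bat_round ['scene'] [645.953 182.79    0.    128.602]
bat_round ['top', 'scene'] [651.01  183.532   0.    235.11 ]
bat_small ['top'] [417.907 291.742   0.     43.618]
bat_small ['scene'] [409.792 291.127   0.     88.061]
bat_small ['top', 'scene'] [416.528 291.389   0.    161.278]
jar ['top'] [677.732  15.285   0.     47.495]
jar ['scene'] [674.728  10.436   0.     46.426]
jar ['top', 'scene'] [675.951  11.613   0.    165.269][ WARN:0@2.777] global loadsave.cpp:1063 imwrite_ Unsupported depth image for selected encoder is fallbacked to CV_8U.
```

View pics/st_top.png

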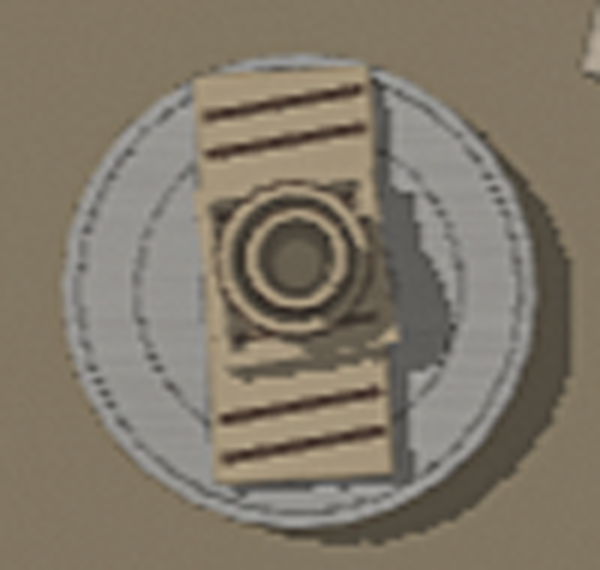

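View pics/st_sc.png

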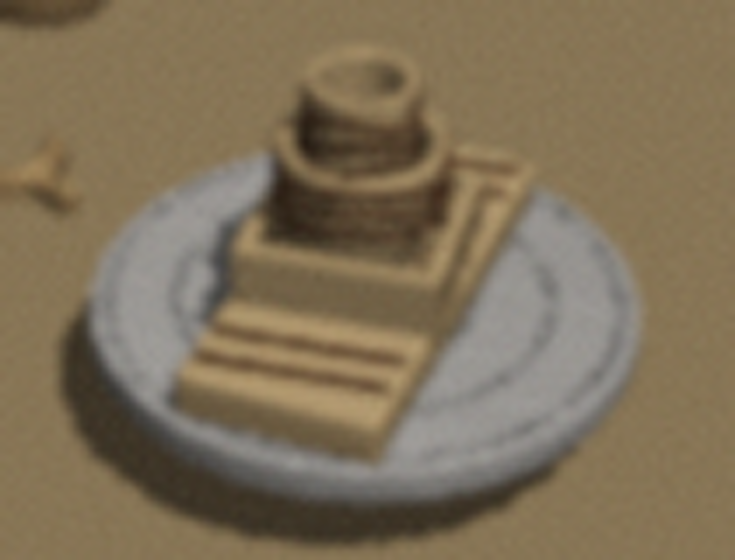

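```bash
sed -i "s/'bat_oblong':lambda:box(184,100,12,z0)/'bat_oblong':lambda:box(184,100,0,z0+12)/;s/'bat_square':lambda:box(96,96,12,z0)/'bat_square':lambda:box(96,96,0,z0+12)/;s/cyl(\[(44,0),(44,12)\],z0)/cyl([(44,12)],z0)/;s/cyl(\[(30,0),(30,12)\],z0)/cyl([(30,12)],z0)/" h.py; python3 m2.py 2>/dev/null
cat > m3.py <<'E'
from h import *
def top(c,z): return ray('top',((c[0]+.5)/6-.5+265,(c[1]+.5)/6-.5+185),z)[:2]
def sc(c,z): return ray('scene',((c[0]+.5)/7-.5+295,(c[1]+.5)/7-.5+145),z)[:2]
def rect(P):
    P=np.array(P);print(' ctr',P.mean(0).round(1),'sides',[np.linalg.norm(P[i]-P[i-1]).round(1) for i in range(4)],'ang',[np.degrees(np.arctan2(*(P[i]-P[i-1])[::-1])).round(1) for i in range(4)])
print('slab top');rect([top(c,58) for c in[(196,75),(368,65),(393,475),(215,482)]])
print('dish top');rect([top(c,78) for c in[(210,200),(355,180),(398,340),(232,370)]])
print('cup top',top((298,260),126),'bowl',top((294,258),105),'wheel',top((300,290),40))
print('cup sc',sc((362,82),126),'slab near corners',sc((178,377),58),sc((377,438),58),sc((535,165),58))
print('wheel sc',sc((365,315),40))
print('cup rim r top',[top(c,126) for c in((246,260),(350,260))],'bowl',[top(c,105) for c in((218,258),(370,258))])
E
python3 m3.py
```

```text
bat_oblong ['top'] [ 630.982 -174.142    2.891   72.909]
bat_oblong ['scene'] [ 630.976 -173.863    2.895   31.205]
bat_oblong ['top', 'scene'] [ 631.089 -173.973    2.893  104.487]
bat_square ['top'] [ 426.955 -288.496    1.656   51.7  ]
bat_square ['scene'] [ 427.38  -288.907    1.652    8.45 ]
bat_square ['top', 'scene'] [ 426.978 -288.479    1.656   60.997]
bat_round ['top'] [652.562 184.142   0.     16.321]
bat_round ['scene'] [652.227 183.953   0.     17.046]
bat_round ['top', 'scene'] [652.262 183.889   0.     33.783]
bat_small ['top'] [417.784 291.025   0.     12.523]
bat_small ['scene'] [417.395 291.109   0.      8.107]
bat_small ['top', 'scene'] [417.56  290.994   0.     21.091]
jar ['top'] [677.732  15.285   0.     47.495]
jar ['scene'] [674.728  10.436   0.     46.426]
jar ['top', 'scene'] [675.951  11.613   0.    165.269]
slab top
 ctr [473.7   6.7] sides [np.float64(147.7), np.float64(63.3), np.float64(148.9), np.float64(64.1)] ang [np.float64(3.6), np.float64(-86.1), np.float64(-176.1), np.float64(92.9)]
dish top
 ctr [473.    4.5] sides [np.float64(60.7), np.float64(52.2), np.float64(58.7), np.float64(59.7)] ang [np.float64(8.2), np.float64(-81.5), np.float64(-164.5), np.float64(100.8)]
cup top [475.4765713   4.6208312] bowl [476.96085397   6.08466659] wheel [467.71773816   4.08598369]
cup sc [476.77225288   5.14805974] slab near corners [550.95653073 -19.06299965] [550.40472029  45.52037628] [398.40461455  34.04291909]
wheel sc [476.4651229    8.47292086]
cup rim r top [array([475.28260816,  22.07580457]), array([475.67043629, -12.82530948])] bowl [array([476.67015484,  32.26790342]), array([477.25133809, -20.07920559])]
```

>>> carry_out(
  rows=[
    [[0, 0, 0], [0, 0, -8.5], 0.0854],
    [[0, 0, 0], [0, 0, -8.5], 0.0854],
    [[0, 0, 0], [0, 0, -8.4], 0.0854],
    [[-0.0195, -0.0455, 0], [0, 0, 0], 0.0854],
    [[-0.0195, -0.0455, 0], [0, 0, 0], 0.0854],
  ],
  force=30,
)

```text
time: 1.7
eef_pos: [286.0, 428.3, 303.7]
eef_rot: [3.142, 0.0, -3.139]
wrist_force: [1.1, -0.5, 0.9]
width: 85.0
grip_force: 0.0
```

>>> carry_out(
  rows=[
    [[-0.0195, -0.0455, 0], [0, 0, 0], 0.0854],
    [[-0.0195, -0.0455, 0], [0, 0, 0], 0.0854],
    [[-0.0195, -0.0455, 0], [0, 0, 0], 0.0854],
    [[-0.0195, -0.0455, 0], [0, 0, 0], 0.0854],
    [[-0.0195, -0.0455, 0], [0, 0, 0], 0.0854],
  ],
)

```text
time: 2.2
eef_pos: [383.7, 199.0, 304.2]
eef_rot: [3.141, 0.001, -3.142]
wrist_force: [1.7, -0.3, -0.8]
width: 85.4
grip_force: 0.0
```

>>> carry_out(
  rows=[
    [[-0.0195, -0.0455, 0], [0, 0, 0], 0.0854],
    [[-0.0195, -0.0455, 0], [0, 0, 0], 0.0854],
    [[-0.0195, -0.0455, 0], [0, 0, 0], 0.0854],
    [[0, 0, 0], [0, 0, 0], 0.0854],
    [[0, 0, 0], [0, 0, 0], 0.0854],
  ],
)

```text
time: 2.7
eef_pos: [442.1, 62.9, 303.9]
eef_rot: [3.141, -0.0, 3.137]
wrist_force: [-0.6, -0.5, -0.2]
width: 85.1
grip_force: 0.0
```

>>> carry_out(
  rows=[
    [[-0.017, -0.029, 0], [0, 0, 0], 0.0854],
    [[-0.017, -0.029, 0], [0, 0, 0], 0.0854],
    [[0, 0, 0.045], [0, 0, 0], 0.07],
    [[0, 0, 0.045], [0, 0, 0], 0.06],
    [[0, 0, 0.02], [0, 0, 0], 0.06],
  ],
)

```text
time: 3.2
eef_pos: [473.0, 7.9, 190.8]
eef_rot: [3.141, -0.006, -3.14]
wrist_force: [-0.5, -0.2, 0.3]
width: 60.0
grip_force: 0.0
```

>>> carry_out(
  rows=[
    [[0, 0, 0.008], [0, 0, 0], 0.06],
    [[0, 0, 0.007], [0, 0, 0], 0.06],
    [[0, 0, 0], [0, 0, 0], 0.06],
  ],
)

```text
time: 3.5
eef_pos: [475.9, 7.1, 179.1]
eef_rot: [3.142, 0.0, -3.141]
wrist_force: [0.1, -0.2, -0.3]
width: 59.6
grip_force: 0.0
```

Run:
```python
from h import *
a=ctrl.grab_frame('scene')[120:240,270:430];b=ctrl.grab_frame('top')[165:285,245:385]
cv2.imwrite('pics/c1.png',np.vstack([cv2.resize(a,(400,300),interpolation=2),cv2.resize(b,(400,300))[:, :400]]) if 0 else cv2.resize(a,(800,600),interpolation=2))
```

```text
(no output)
```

View pics/c1.png

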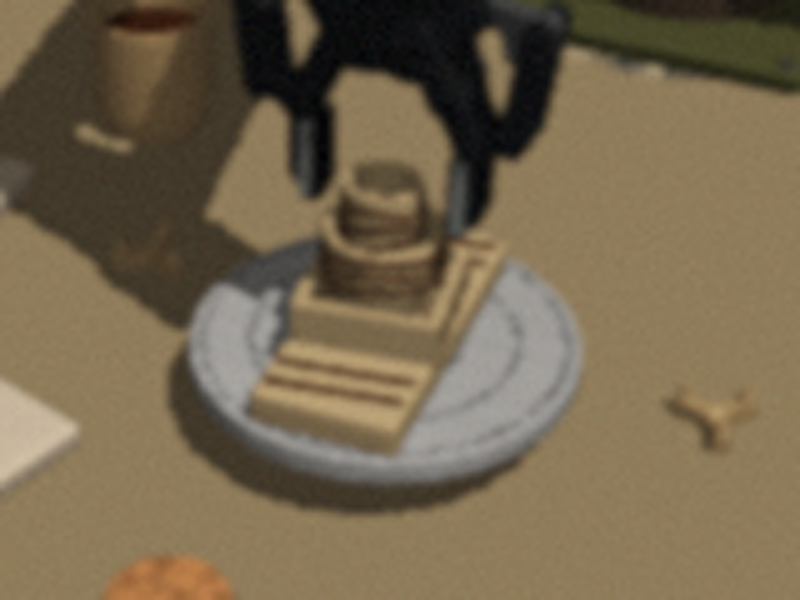

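The fingers straddle the cup: tips at about x = 310 and 465 in the crop, cup at 385. I'll shift 1.5 mm and close.

>>> carry_out(
  rows=[
    [[0, -0.0015, 0], [0, 0, 0], 0.05],
    [[0, 0, 0], [0, 0, 0], 0.03],
    [[0, 0, 0], [0, 0, 0], 0.03],
    [[0, 0, 0], [0, 0, 0], 0.03],
    [[0, 0, 0], [0, 0, 0], 0.03],
  ],
  force=25,
)

```text
time: 4.1
eef_pos: [476.3, 4.5, 179.9]
eef_rot: [-3.141, 0.002, 3.141]
wrist_force: [-0.9, 0.1, 5.2]
width: 32.1
grip_force: 25.0
```

>>> carry_out(
  rows=[
    [[0, 0, -0.01], [0, 0, 0], 0.03],
    [[0, 0, -0.03], [0, 0, 0], 0.03],
    [[0, 0, -0.035], [0, 0, 0], 0.03],
    [[0, 0, 0], [0, 0, 0], 0.03],
  ],
)

```text
time: 4.5
eef_pos: [478.4, 4.4, 258.5]
eef_rot: [-3.141, 0.009, 3.141]
wrist_force: [-0.1, 0.2, -0.3]
width: 32.0
grip_force: 25.2
```

Run:
```python
from h import *
a=ctrl.grab_frame('scene')[60:240,270:430+80];b=ctrl.grab_frame('top')[165:300,245:425]
cv2.imwrite('pics/c2.png',np.hstack([cv2.resize(a,(400,300),interpolation=2),cv2.resize(b,(400,300),interpolation=2)]))
```

```text
(no output)
```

View pics/c2.png

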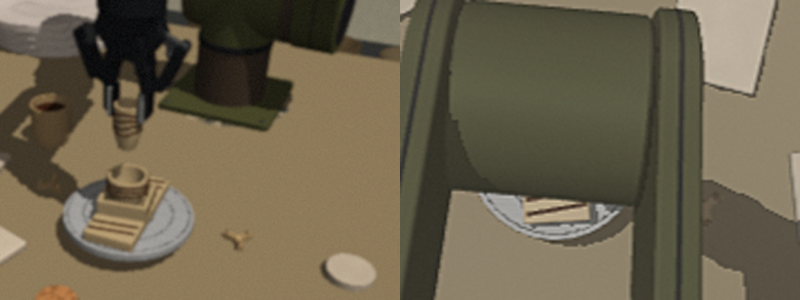

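>>> carry_out(
  rows=[
    [[0.00975, 0.04775, 0], [0, 0, 0], 0.03],
    [[0.00975, 0.04775, 0], [0, 0, 0], 0.03],
    [[0.00975, 0.04775, 0], [0, 0, 0], 0.03],
    [[0.00975, 0.04775, 0], [0, 0, 0], 0.03],
    [[0.00975, 0.04775, 0], [0, 0, 0], 0.03],
  ],
)

```text
time: 5.1
eef_pos: [425.4, 244.6, 252.5]
eef_rot: [-3.14, -0.003, 3.141]
wrist_force: [0.6, 0.0, -1.2]
width: 31.7
grip_force: 25.3
```

>>> carry_out(
  rows=[
    [[0.00975, 0.04775, 0], [0, 0, 0], 0.03],
    [[0, 0, 0.04], [0, 0, 0], 0.03],
    [[0, 0, 0.045], [0, 0, 0], 0.03],
    [[0, 0, 0.03], [0, 0, 0], 0.03],
    [[0, 0, 0], [0, 0, 0], 0.03],
  ],
)

```text
time: 5.6
eef_pos: [413.3, 289.2, 134.0]
eef_rot: [-3.135, -0.011, -3.142]
wrist_force: [-0.7, -1.5, -0.2]
width: 31.7
grip_force: 25.4
```

>>> carry_out(
  rows=[
    [[0, 0, 0], [0, 0, 0], 0.03],
    [[0, 0, 0], [0, 0, 0], 0.03],
  ],
)

```text
time: 5.8
eef_pos: [418.2, 291.6, 140.0]
eef_rot: [3.141, 0.002, 3.141]
wrist_force: [-0.8, 0.1, -0.2]
width: 32.2
grip_force: 25.4
```

>>> carry_out(
  rows=[
    [[0, 0, 0.008], [0, 0, 0], 0.03],
    [[0, 0, 0.005], [0, 0, 0], 0.03],
    [[0, 0, 0.001], [0, 0, 0], 0.03],
    [[0, 0, 0.001], [0, 0, 0], 0.03],
    [[0, 0, 0.001], [0, 0, 0], 0.03],
  ],
)

```text
time: 6.3
eef_pos: [417.5, 291.2, 123.8]
eef_rot: [3.141, 0.001, 3.141]
wrist_force: [-2.4, -1.7, 16.4]
width: 31.9
grip_force: 27.2
```

>>> carry_out(
  rows=[
    [[0, 0, 0.0005], [0, 0, 0], 0.03],
    [[0, 0, 0], [0, 0, 0], 0.03],
  ],
)

```text
time: 6.5
eef_pos: [417.5, 291.2, 123.9]
eef_rot: [3.141, 0.001, 3.141]
wrist_force: [-1.3, -1.1, 11.9]
width: 31.9
grip_force: 26.7
```

Run:
```python
from h import *
a=ctrl.grab_frame('scene')[140:275,370:550];b=ctrl.grab_frame('top')[190:325,120:300]
cv2.imwrite('pics/c3.png',np.hstack([cv2.resize(a,(400,300),interpolation=2),cv2.resize(b,(400,300),interpolation=2)]))
```

```text
(no output)
```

View pics/c3.png

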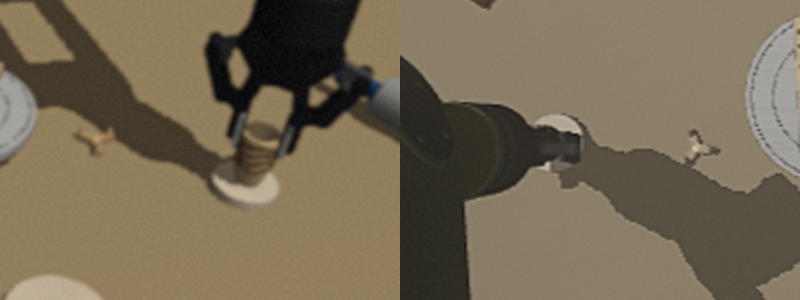

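>>> carry_out(
  rows=[
    [[0, 0, -0.0005], [0, 0, 0], 0.03],
    [[0, 0, 0], [0, 0, 0], 0.045],
    [[0, 0, 0], [0, 0, 0], 0.06],
    [[0, 0, -0.02], [0, 0, 0], 0.07],
    [[0, 0, -0.045], [0, 0, 0], 0.085],
  ],
)

```text
time: 7.1
eef_pos: [415.2, 289.9, 185.2]
eef_rot: [-3.137, -0.008, 3.141]
wrist_force: [0.7, -0.1, -0.3]
width: 82.5
grip_force: 0.0
```

>>> carry_out(
  rows=[
    [[0, 0, -0.02], [0, 0, 0], 0.085],
    [[-0.00975, -0.04775, 0], [0, 0, 0], 0.085],
    [[-0.00975, -0.04775, 0], [0, 0, 0], 0.085],
    [[-0.00975, -0.04775, 0], [0, 0, 0], 0.085],
    [[0, 0, 0], [0, 0, 0], 0.085],
  ],
)

```text
time: 7.6
eef_pos: [447.3, 143.2, 207.8]
eef_rot: [-3.139, 0.0, 3.135]
wrist_force: [0.5, 1.3, -0.4]
width: 84.7
grip_force: 0.0
```

Run:
```python
from h import *
T=ctrl.grab_frame('top');S=ctrl.grab_frame('scene')
o=ctrl.outline_of('cup','top');o2=ctrl.outline_of('cup','scene')
for c,oo in(('top',o),('scene',o2)):
    for d in oo[:2]:
        print(c,d['conf'],d['extent'])
    m=oo[0]['mask'] if oo else None
    if m is not None: 
        ys,xs=np.nonzero(m);g=ray(c,(xs.mean(),ys.mean()),40);print(np.round(fit('cup',12,[c],(g[0],g[1],0),{c:m.astype(np.float32)},0),1))
a=S[180:255,440:540];b=T[217:292,140:240]
cv2.imwrite('pics/c4.png',np.hstack([cv2.resize(a,(400,300),interpolation=2),cv2.resize(b,(400,300),interpolation=2)]))
```

```text
scene 0.96 [472.7, 195.5, 22.1, 27.0]
[416.1 289.9   0.   26.2]
```

View pics/c4.png

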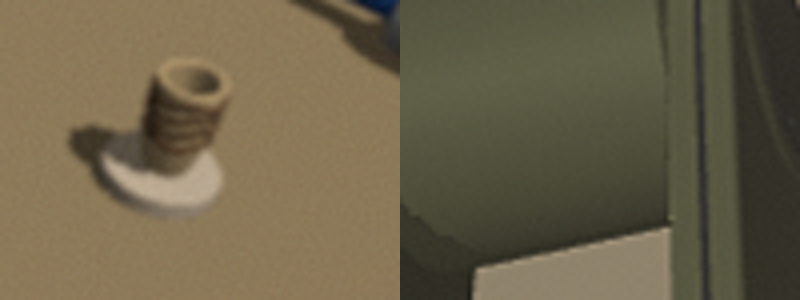

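>>> carry_out(
  rows=[
    [[-0.0098, -0.046, 0], [0, 0, 0], 0.085],
    [[-0.0098, -0.046, 0], [0, 0, 0], 0.085],
    [[-0.0098, -0.046, 0], [0, 0, 0], 0.085],
    [[0, 0, 0.03], [0, 0, 0], 0.085],
    [[0, 0, 0], [0, 0, 0], 0.085],
  ],
)

```text
time: 8.3
eef_pos: [474.2, 10.3, 175.5]
eef_rot: [3.141, -0.006, 3.141]
wrist_force: [-1.0, -0.3, -0.2]
width: 84.8
grip_force: 0.0
```

>>> carry_out(
  rows=[
    [[0, 0, 0], [0, 0, 0], 0.085],
    [[0, 0, 0], [0, 0, 0], 0.085],
  ],
)

```text
time: 8.5
eef_pos: [476.0, 11.5, 178.4]
eef_rot: [3.141, 0.0, -3.139]
wrist_force: [0.5, -0.0, -0.2]
width: 85.1
grip_force: 0.0
```

>>> carry_out(
  rows=[
    [[-0.0005, -0.006, 0], [0, 0, 0], 0.085],
    [[0, 0, 0.018], [0, 0, 0], 0.085],
    [[0, 0, 0.008], [0, 0, 0], 0.07],
    [[0, 0, 0], [0, 0, 0], 0.07],
    [[0, 0, 0], [0, 0, 0], 0.07],
  ],
)

```text
time: 9.0
eef_pos: [476.3, 4.1, 152.1]
eef_rot: [3.142, -0.0, 3.142]
wrist_force: [-0.4, 0.2, -0.2]
width: 70.0
grip_force: 0.0
```

>>> carry_out(
  rows=[
    [[0, 0, 0], [0, 0, 0], 0.06],
    [[0, 0, 0], [0, 0, 0], 0.05],
    [[0, 0, 0], [0, 0, 0], 0.045],
    [[0, 0, 0], [0, 0, 0], 0.045],
  ],
  force=25,
)

```text
time: 9.4
eef_pos: [476.8, 4.0, 152.7]
eef_rot: [3.142, 0.002, 3.141]
wrist_force: [-0.8, 0.1, 6.1]
width: 51.2
grip_force: 25.9
```

>>> carry_out(
  rows=[
    [[0, 0, -0.005], [0, 0, 0], 0.045],
    [[0, 0, -0.02], [0, 0, 0], 0.045],
    [[0, 0, -0.045], [0, 0, 0], 0.045],
    [[0, 0, -0.01], [0, 0, 0], 0.045],
    [[0, 0, 0], [0, 0, 0], 0.045],
  ],
)

```text
time: 9.9
eef_pos: [477.6, 3.8, 233.9]
eef_rot: [-3.141, 0.005, 3.141]
wrist_force: [-0.7, 0.9, -0.8]
width: 51.2
grip_force: 26.8
```

Run:
```python
from h import *
T=ctrl.grab_frame('top');S=ctrl.grab_frame('scene')
cv2.imwrite('pics/sc_b.png',S)
a=S[60:225,280:400]
cv2.imwrite('pics/c5.png',cv2.resize(a,None,fx=3.6,fy=3.6,interpolation=2))
```

```text
(no output)
```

View pics/c5.png

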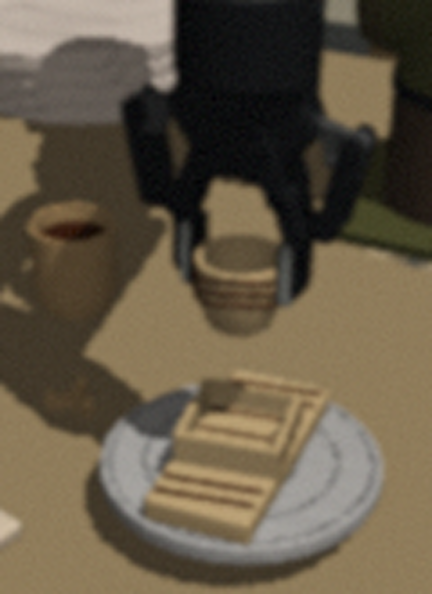

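>>> carry_out(
  rows=[
    [[-0.0293, 0.03, 0], [0, 0, 0], 0.045],
    [[-0.0293, 0.03, 0], [0, 0, 0], 0.045],
    [[-0.0293, 0.03, 0], [0, 0, 0], 0.045],
    [[-0.0293, 0.03, 0], [0, 0, 0], 0.045],
    [[-0.0293, 0.03, 0], [0, 0, 0], 0.045],
  ],
)

```text
time: 10.5
eef_pos: [622.7, 154.9, 229.0]
eef_rot: [-3.141, -0.005, 3.141]
wrist_force: [0.3, -0.5, -1.6]
width: 51.8
grip_force: 26.9
```

>>> carry_out(
  rows=[
    [[-0.0293, 0.03, 0], [0, 0, 0], 0.045],
    [[0, 0, 0.04], [0, 0, 0], 0.045],
    [[0, 0, 0.04], [0, 0, 0], 0.045],
    [[0, 0, 0.03], [0, 0, 0], 0.045],
    [[0, 0, 0], [0, 0, 0], 0.045],
  ],
)

```text
time: 11.0
eef_pos: [647.0, 182.9, 114.0]
eef_rot: [-3.138, -0.015, 3.141]
wrist_force: [-1.0, 0.1, -2.6]
width: 51.6
grip_force: 26.9
```

>>> carry_out(
  rows=[
    [[0, 0, 0], [0, 0, 0], 0.045],
    [[0, 0, 0], [0, 0, 0], 0.045],
  ],
)

```text
time: 11.2
eef_pos: [653.1, 183.9, 123.0]
eef_rot: [3.141, 0.002, 3.141]
wrist_force: [1.2, -0.5, -0.5]
width: 51.3
grip_force: 26.9
```

>>> carry_out(
  rows=[
    [[0.0005, 0, 0.009], [0, 0, 0], 0.045],
    [[0, 0, 0.006], [0, 0, 0], 0.045],
    [[0, 0, 0.003], [0, 0, 0], 0.045],
    [[0, 0, 0.001], [0, 0, 0], 0.045],
    [[0, 0, 0.001], [0, 0, 0], 0.045],
  ],
)

```text
time: 11.7
eef_pos: [651.7, 183.8, 102.0]
eef_rot: [3.142, 0.0, 3.141]
wrist_force: [0.4, -0.1, -1.1]
width: 51.6
grip_force: 26.9
```

>>> carry_out(
  rows=[
    [[0, 0, 0.001], [0, 0, 0], 0.045],
    [[0, 0, 0], [0, 0, 0], 0.045],
  ],
)

```text
time: 11.9
eef_pos: [651.8, 183.8, 101.8]
eef_rot: [3.142, 0.0, 3.141]
wrist_force: [-1.7, 0.1, 3.8]
width: 51.6
grip_force: 27.2
```

>>> carry_out(
  rows=[
    [[0, 0, 0.0005], [0, 0, 0], 0.045],
    [[0, 0, 0], [0, 0, 0], 0.06],
    [[0, 0, 0], [0, 0, 0], 0.075],
    [[0, 0, -0.02], [0, 0, 0], 0.085],
    [[0, 0, -0.045], [0, 0, 0], 0.085],
  ],
)

```text
time: 12.4
eef_pos: [648.9, 183.2, 161.2]
eef_rot: [-3.139, -0.01, 3.141]
wrist_force: [0.3, -0.4, 0.1]
width: 85.0
grip_force: 0.0
```

>>> carry_out(
  rows=[
    [[0, 0, -0.03], [0, 0, 0], 0.085],
    [[0, 0, 0], [0, 0, 0], 0.085],
    [[0, 0, 0], [0, 0, 0], 0.085],
  ],
)

```text
time: 12.7
eef_pos: [652.1, 183.9, 196.2]
eef_rot: [3.141, 0.002, 3.141]
wrist_force: [-0.6, -1.0, 0.5]
width: 84.8
grip_force: 0.0
```

Run:
```python
from h import *
T=ctrl.grab_frame('top');S=ctrl.grab_frame('scene')
cv2.imwrite('pics/t6.png',T);cv2.imwrite('pics/s6.png',S)
for n,z0 in(('bowl',12),('cup',12)):
  for c in('scene','top'):
    oo=ctrl.outline_of(n,c)
    if oo:
        m=oo[0]['mask'];ys,xs=np.nonzero(m);g=ray(c,(xs.mean(),ys.mean()),30);print(n,c,oo[0]['conf'],oo[0]['extent'],np.round(fit(n,z0,[c],(g[0],g[1],0),{c:m.astype(np.float32)},0),1))
a=T[190:270,280:350];b=S[145:225,300:400]
cv2.imwrite('pics/c6.png',np.hstack([cv2.resize(a,None,fx=6,fy=6,interpolation=2)[:, :370],cv2.resize(b,None,fx=4.2,fy=6,interpolation=2)]))
```

```text
bowl scene 0.82 [382.5, 252.3, 29.1, 37.8] [651.5 182.9   0.   54.5]
bowl top 0.6 [218.9, 139.4, 30.8, 24.2] [651.5 184.    0.   38.2]
cup scene 0.7 [473.9, 194.5, 20.9, 30.3] [416.6 290.    0.   33.2]
```

View pics/c6.png

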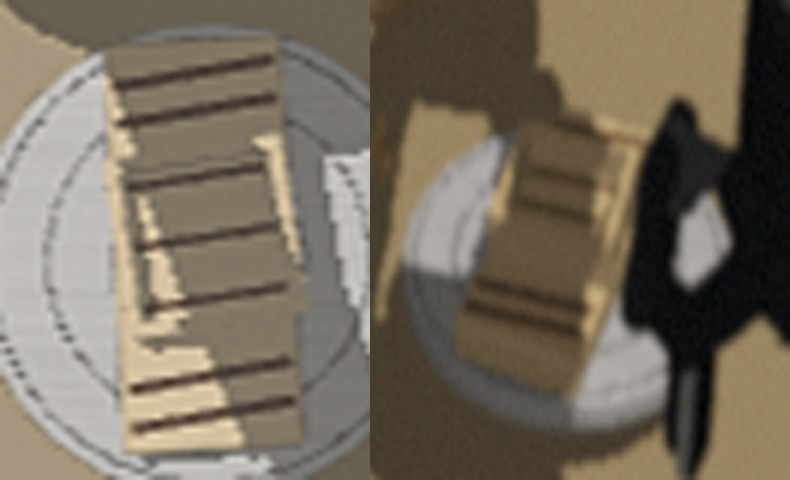

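>>> carry_out(
  rows=[
    [[0.0222, -0.0434, 0], [0, 0, 0], 0.085],
    [[0.0222, -0.0434, 0], [0, 0, 0], 0.085],
    [[0.0222, -0.0434, 0], [0, 0, 0], 0.085],
    [[0.0222, -0.0434, 0], [0, 0, 0], 0.085],
    [[0.0222, -0.0434, 0], [0, 0, 0], 0.085],
  ],
)

```text
time: 13.5
eef_pos: [539.3, -34.4, 194.8]
eef_rot: [-3.142, -0.001, -3.141]
wrist_force: [0.5, -0.2, -0.8]
width: 85.1
grip_force: 0.0
```

>>> carry_out(
  rows=[
    [[0.0222, -0.0434, 0], [0, 0, 0], 0.085],
    [[0.0222, -0.0434, 0], [0, 0, 0], 0.085],
    [[0.0222, -0.0434, 0], [0, 0, 0], 0.085],
    [[0.0222, -0.0434, 0], [0, 0, 0], 0.085],
    [[0, 0, 0], [0, 0, 0], 0.085],
  ],
)

```text
time: 14.0
eef_pos: [449.2, -211.3, 195.0]
eef_rot: [-3.14, -0.002, 3.135]
wrist_force: [1.0, 1.0, -1.0]
width: 85.0
grip_force: 0.0
```

Run:
```python
from h import *
T=ctrl.grab_frame('top');S=ctrl.grab_frame('scene')
cv2.imwrite('pics/t7.png',T);cv2.imwrite('pics/s7.png',S)
for n,z0 in(('dish',58),):
  for c in('scene','top'):
    oo=ctrl.outline_of(n,c)
    if oo:
        m=oo[0]['mask'];ys,xs=np.nonzero(m);print(n,c,oo[0]['conf'],oo[0]['extent'],np.round(fit(n,z0,[c],(473,5,.15),{c:m.astype(np.float32)},1),2))
a=T[190:270,280:350];b=S[145:225,305:400]
cv2.imwrite('pics/c7.png',np.hstack([cv2.resize(a,None,fx=6,fy=6,interpolation=2)[:, 50:370],cv2.resize(b,None,fx=5,fy=6,interpolation=2)]))
```

```text
dish scene 0.93 [331.6, 165.4, 31.4, 26.9] [4.7403e+02 4.2000e+00 1.5000e-01 1.8620e+01]
dish top 0.68 [299.3, 212.6, 33.3, 33.4] [4.7473e+02 7.0200e+00 1.5000e-01 2.3530e+01]
```

View pics/c7.png

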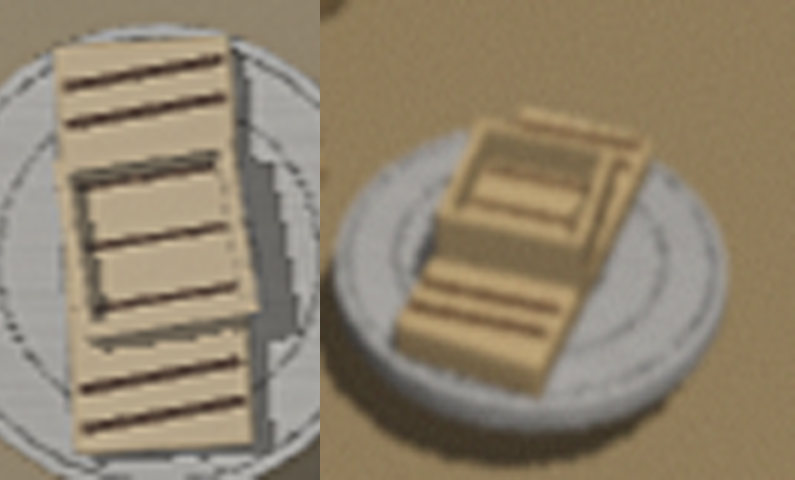

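```bash
cat > ef.py <<'E'
from h import *
def edgefit(img,cam,rects,x0):
    """rects: list of (l,w,z); maximise mean normal gradient along edges"""
    g=cv2.GaussianBlur(img.astype(np.float32),(0,0),.8)
    gx=cv2.Sobel(g,cv2.CV_32F,1,0);gy=cv2.Sobel(g,cv2.CV_32F,0,1)
    s=np.linspace(-.47,.47,40)
    def cost(p):
        x,y,t=p[0],p[1],p[2]/50;c,sn=np.cos(t),np.sin(t);tot=0
        for l,w,z in rects:
            for (ax,ay) in [(1,0),(-1,0),(0,1),(0,-1)]:
                P=np.array([[ax*l/2 if ax else q*l, ay*w/2 if ay else q*w] for q in s])
                W=np.c_[c*P[:,0]-sn*P[:,1]+x,sn*P[:,0]+c*P[:,1]+y,np.full(40,z)]
                uv=np.array([proj(cam,v) for v in W],np.float32)
                d=uv[-1]-uv[0];n=np.array([-d[1],d[0]])/np.linalg.norm(d)
                a=cv2.remap(gx,uv[:,:1],uv[:,1:],1);b=cv2.remap(gy,uv[:,:1],uv[:,1:],1)
                v=np.abs((a*n[0]+b*n[1]).reshape(40,-1)).max(1)
                tot-=np.minimum(v,80).mean()
        return tot
    best=None
    for dx in(-3,0,3):
        for dy in(-3,0,3):
            for dt in(-2,2):
                q=np.array([x0[0]+dx,x0[1]+dy,x0[2]*50+dt])
                r=minimize(cost,q,method='Nelder-Mead',options=dict(initial_simplex=q+np.array([[0,0,0],[2,0,0],[0,2,0],[0,0,2]]),xatol=.05,fatol=.02))
                if best is None or r.fun<best.fun: best=r
    return best.x[0].round(1),best.x[1].round(1),np.degrees(best.x[2]/50).round(2),round(best.fun,1)
E
python3 - <<'E'
from ef import *
for c,f in(('top','t7'),('scene','s7')):
    I=cv2.imread(f'pics/{f}.png')
    print(c,'dish',edgefit(I,c,[(64,64,78)],(473.5,5,.16)),edgefit(I,c,[(64,64,78),(54,54,78)],(473.5,5,.16)))
    print(c,'slab',edgefit(I,c,[(150,66,58)],(473.7,6.5,.06)))
E
```

```text
top dish (np.float64(474.1), np.float64(2.9), np.float64(9.25), np.float64(-306.8)) (np.float64(470.3), np.float64(2.8), np.float64(9.97), np.float64(-601.3))
top slab (np.float64(472.2), np.float64(6.5), np.float64(4.58), np.float64(-301.9))
scene dish (np.float64(479.4), np.float64(5.9), np.float64(10.06), np.float64(-280.2)) (np.float64(478.7), np.float64(5.7), np.float64(9.97), np.float64(-549.9))
scene slab (np.float64(479.9), np.float64(9.1), np.float64(5.07), np.float64(-268.9))
```

>>> carry_out(
  rows=[
    [[-0.0055, 0.0425, 0], [0, 0, 0], 0.085],
    [[-0.0055, 0.0425, 0], [0, 0, 0], 0.085],
    [[-0.0055, 0.0425, 0], [0, 0, 0], 0.085],
    [[-0.0055, 0.0425, 0], [0, 0, 0], 0.085],
    [[-0.002, 0.0425, 0], [0, 0, 0], 0.085],
  ],
)

```text
time: 14.7
eef_pos: [476.4, 9.5, 195.4]
eef_rot: [3.141, 0.001, -3.139]
wrist_force: [0.5, -0.2, -0.7]
width: 84.6
grip_force: 0.0
```

>>> carry_out(
  rows=[
    [[0, 0, 0], [0, 0, -4.75], 0.085],
    [[0, 0, 0], [0, 0, -4.75], 0.085],
    [[0, 0, 0.02], [0, 0, 0], 0.085],
    [[0, 0, 0.01], [0, 0, 0], 0.085],
    [[0, 0, 0], [0, 0, 0], 0.085],
  ],
)

```text
time: 15.2
eef_pos: [474.6, 7.3, 163.9]
eef_rot: [3.14, -0.004, -2.974]
wrist_force: [-0.6, 0.4, 0.0]
width: 84.9
grip_force: 0.0
```

>>> carry_out(
  rows=[
    [[0, -0.002, 0.01], [0, 0, 0], 0.085],
    [[0, 0, 0.01], [0, 0, 0], 0.085],
    [[0, 0, 0.008], [0, 0, 0], 0.085],
    [[0, 0, 0.006], [0, 0, 0], 0.085],
    [[0, 0, 0], [0, 0, 0], 0.085],
  ],
)

```text
time: 15.7
eef_pos: [475.5, 3.7, 130.4]
eef_rot: [3.141, -0.002, -2.977]
wrist_force: [0.4, 0.7, -0.3]
width: 85.0
grip_force: 0.0
```

>>> carry_out(
  rows=[
    [[0, 0, 0], [0, 0, 0], 0.075],
    [[0, 0, 0], [0, 0, 0], 0.065],
    [[0, 0, 0], [0, 0, 0], 0.06],
    [[0, 0, 0], [0, 0, 0], 0.055],
    [[0, 0, 0], [0, 0, 0], 0.055],
  ],
  force=30,
)

```text
time: 16.2
eef_pos: [476.4, 3.8, 131.9]
eef_rot: [-3.141, 0.001, -2.976]
wrist_force: [0.3, -0.6, 3.8]
width: 63.2
grip_force: 33.8
```

>>> carry_out(
  rows=[
    [[0, 0, -0.005], [0, 0, 0], 0.055],
    [[0, 0, -0.015], [0, 0, 0], 0.055],
    [[0, 0, -0.035], [0, 0, 0], 0.055],
    [[0, 0, -0.015], [0, 0, 2.3], 0.055],
    [[0, 0, 0], [0, 0, 2.3], 0.055],
  ],
)

```text
time: 16.7
eef_pos: [477.6, 3.8, 203.9]
eef_rot: [-3.141, 0.005, -3.058]
wrist_force: [-0.0, -0.2, -1.7]
width: 62.8
grip_force: 33.9
```

>>> carry_out(
  rows=[
    [[0, 0, 0], [0, 0, 0], 0.055],
  ],
)

```text
time: 16.8
eef_pos: [476.2, 3.9, 202.1]
eef_rot: [-3.141, 0.001, -3.057]
wrist_force: [0.0, 0.7, -0.9]
width: 63.1
grip_force: 33.9
```

```bash
cat > go.py <<'E'
import sys
from h import *
from scipy.spatial.transform import Rotation as Ro
s=ctrl.observe();R=Ro.from_euler('xyz',s['eef_rot']).as_matrix()
T=np.array([float(v) for v in sys.argv[1:4]])
print('pose',np.round(s['eef_pos'],1),np.degrees(s['eef_rot']).round(2),'tool shift mm',np.round(R.T@(T-s['eef_pos']),1),'turn z deg',(((np.degrees(s['eef_rot'][2])-float(sys.argv[4]))+90)%180-90).round(2))
E
python3 go.py 427 -288.5 196 184.9
```

```text
pose [476.2   3.9 202.1] [-1.7998e+02  7.0000e-02 -1.7513e+02] tool shift mm [  73.9 -287.1    6.1] turn z deg -0.03
```

>>> carry_out(
  rows=[
    [[0.0123, -0.0478, 0], [0, 0, 0], 0.055],
    [[0.0123, -0.0478, 0], [0, 0, 0], 0.055],
    [[0.0123, -0.0478, 0], [0, 0, 0], 0.055],
    [[0.0123, -0.0478, 0], [0, 0, 0], 0.055],
    [[0.0123, -0.0478, 0], [0, 0, 0], 0.055],
  ],
)

```text
time: 17.3
eef_pos: [434.1, -240.9, 200.8]
eef_rot: [3.141, -0.001, -3.055]
wrist_force: [0.4, 0.5, -0.7]
width: 63.1
grip_force: 33.9
```

>>> carry_out(
  rows=[
    [[0.0123, -0.0478, 0], [0, 0, 0], 0.055],
    [[0, 0, 0.03], [0, 0, 0], 0.055],
    [[0, 0, 0.03], [0, 0, 0], 0.055],
    [[0, 0, 0.03], [0, 0, 0], 0.055],
    [[0, 0, 0], [0, 0, 0], 0.055],
  ],
)

```text
time: 17.8
eef_pos: [424.1, -286.4, 107.6]
eef_rot: [3.135, -0.007, -3.056]
wrist_force: [-1.0, 0.3, -2.0]
width: 63.6
grip_force: 34.2
```

>>> carry_out(
  rows=[
    [[0, 0, 0], [0, 0, 0], 0.055],
    [[0, 0, 0], [0, 0, 0], 0.055],
  ],
)

```text
time: 18.0
eef_pos: [427.8, -288.6, 112.5]
eef_rot: [-3.14, 0.001, -3.056]
wrist_force: [0.7, -1.0, -1.6]
width: 63.3
grip_force: 34.2
```

```bash
python3 go.py 427 -288.5 85 184.9
```

```text
pose [ 427.8 -288.6  112.5] [-1.7992e+02  8.0000e-02 -1.7509e+02] tool shift mm [ 0.8  0.2 27.5] turn z deg 0.01
```

>>> carry_out(
  rows=[
    [[0.0005, 0, 0.009], [0, 0, 0], 0.055],
    [[0, 0, 0.008], [0, 0, 0], 0.055],
    [[0, 0, 0.005], [0, 0, 0], 0.055],
    [[0, 0, 0.002], [0, 0, 0], 0.055],
    [[0, 0, 0.001], [0, 0, 0], 0.055],
  ],
)

```text
time: 18.5
eef_pos: [426.3, -288.1, 86.1]
eef_rot: [3.141, -0.0, -3.056]
wrist_force: [-0.2, -0.2, -1.1]
width: 63.1
grip_force: 34.3
```

>>> carry_out(
  rows=[
    [[0, 0, 0.001], [0, 0, 0], 0.055],
    [[0, 0, 0.001], [0, 0, 0], 0.055],
    [[0, 0, 0], [0, 0, 0], 0.055],
  ],
)

```text
time: 18.8
eef_pos: [426.4, -288.1, 85.9]
eef_rot: [-3.141, 0.0, -3.057]
wrist_force: [-3.1, 2.1, 11.4]
width: 63.2
grip_force: 35.8
```

Contact at the expected height. Releasing, then moving off to where both dish and slab are in view.

>>> carry_out(
  rows=[
    [[0, 0, -0.0005], [0, 0, 0], 0.055],
    [[0, 0, 0], [0, 0, 0], 0.07],
    [[0, 0, 0], [0, 0, 0], 0.085],
    [[0, 0, -0.02], [0, 0, 0], 0.085],
    [[0, 0, -0.045], [0, 0, 0], 0.085],
  ],
)

```text
time: 19.3
eef_pos: [424.7, -286.8, 147.4]
eef_rot: [3.136, -0.006, -3.057]
wrist_force: [0.1, -0.7, -0.4]
width: 84.6
grip_force: 0.0
```

>>> carry_out(
  rows=[
    [[0, 0, -0.035], [0, 0, 0], 0.085],
    [[-0.035, 0.03, 0], [0, 0, 0], 0.085],
    [[-0.035, 0.03, 0], [0, 0, 0], 0.085],
    [[-0.035, 0.03, 0], [0, 0, 0], 0.085],
    [[-0.035, 0.03, 0], [0, 0, 0], 0.085],
  ],
)

```text
time: 19.8
eef_pos: [556.9, -155.7, 185.0]
eef_rot: [-3.141, 0.0, -3.057]
wrist_force: [0.1, -0.0, 0.1]
width: 84.9
grip_force: 0.0
```

>>> carry_out(
  rows=[
    [[0, 0, 0], [0, 0, 0], 0.085],
    [[0, 0, 0], [0, 0, 0], 0.085],
  ],
)

```text
time: 20.0
eef_pos: [556.2, -155.8, 184.5]
eef_rot: [-3.141, -0.001, -3.054]
wrist_force: [0.2, -0.6, -0.3]
width: 84.9
grip_force: 0.0
```

```bash
sed -i 's/np.minimum(v,80).mean()/np.sqrt(v).mean()/;s/tot-=/tot-=/' ef.py
python3 - <<'E'
from ef import *
T=ctrl.grab_frame('top');S=ctrl.grab_frame('scene')
cv2.imwrite('pics/t8.png',T);cv2.imwrite('pics/s8.png',S)
for c,I in(('top',T),('scene',S)):
    print(c,'dish',edgefit(I,c,[(64,64,32)],(427,-288.5,.0855)))
    print(c,'bat',edgefit(I,c,[(96,96,12)],(427,-288.5,.0855)))
    print(c,'slab',edgefit(I,c,[(150,66,58)],(473.7,6.5,.06)))
cv2.imwrite('pics/c8.png',np.hstack([cv2.resize(T[190:290,260:480],(480,400),interpolation=2),cv2.resize(S[130:190,210:290],(320,400),interpolation=2)]))
E
```

```text
top dish (np.float64(425.7), np.float64(-282.7), np.float64(4.84), np.float64(-41.9))
top bat (np.float64(426.7), np.float64(-289.1), np.float64(4.66), np.float64(-32.1))
top slab (np.float64(474.8), np.float64(7.7), np.float64(4.05), np.float64(-46.1))
scene dish (np.float64(423.0), np.float64(-288.2), np.float64(6.15), np.float64(-35.4))
scene bat (np.float64(433.1), np.float64(-288.2), np.float64(6.24), np.float64(-35.1))
scene slab (np.float64(478.3), np.float64(6.8), np.float64(4.35), np.float64(-38.6))
```

View pics/c8.png

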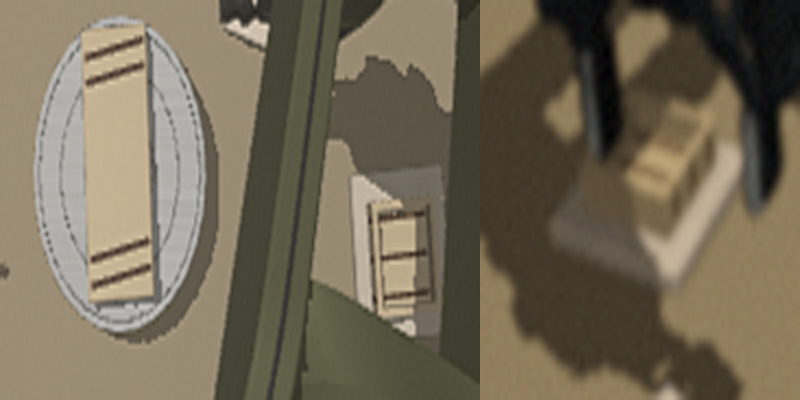

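```bash
python3 go.py 475 6.5 135 184.1
```

```text
pose [ 554.8 -157.1  184.4] [ 1.7999e+02 -9.0000e-02 -1.7513e+02] tool shift mm [ 65.6 169.8  49.6] turn z deg 0.77
```

>>> carry_out(
  rows=[
    [[0.0164, 0.0425, 0], [0, 0, 0.8], 0.085],
    [[0.0164, 0.0425, 0], [0, 0, 0], 0.085],
    [[0.0164, 0.0425, 0], [0, 0, 0], 0.085],
    [[0.0164, 0.0425, 0], [0, 0, 0], 0.085],
    [[0, 0, 0.03], [0, 0, 0], 0.085],
  ],
)

```text
time: 20.6
eef_pos: [475.5, 10.2, 157.2]
eef_rot: [3.141, 0.003, -3.069]
wrist_force: [0.3, -1.1, 0.0]
width: 85.0
grip_force: 0.0
```

>>> carry_out(
  rows=[
    [[0, 0, 0.01], [0, 0, 0], 0.085],
    [[0, 0, 0], [0, 0, 0], 0.085],
    [[0, 0, 0], [0, 0, 0], 0.085],
  ],
)

```text
time: 20.9
eef_pos: [478.2, 6.5, 145.1]
eef_rot: [-3.141, -0.0, -3.073]
wrist_force: [0.4, 0.1, -0.0]
width: 85.2
grip_force: 0.0
```

```bash
python3 go.py 475 6.5 108 184.1
```

```text
pose [478.2   6.5 145.1] [-179.99   -0.   -176.05] tool shift mm [ 3.2  0.2 37.1] turn z deg -0.15
```

>>> carry_out(
  rows=[
    [[0.003, 0, 0.012], [0, 0, 0], 0.085],
    [[0, 0, 0.012], [0, 0, 0], 0.085],
    [[0, 0, 0.008], [0, 0, 0], 0.085],
    [[0, 0, 0.005], [0, 0, 0], 0.085],
    [[0, 0, 0], [0, 0, 0], 0.085],
  ],
)

```text
time: 21.4
eef_pos: [474.9, 7.2, 107.7]
eef_rot: [3.142, -0.0, -3.071]
wrist_force: [-0.7, 0.5, -0.9]
width: 85.0
grip_force: 0.0
```

>>> carry_out(
  rows=[
    [[0, 0, 0], [0, 0, 0], 0.075],
    [[0, 0, 0], [0, 0, 0], 0.068],
    [[0, 0, 0], [0, 0, 0], 0.062],
    [[0, 0, 0], [0, 0, 0], 0.055],
    [[0, 0, 0], [0, 0, 0], 0.055],
  ],
  force=60,
)

```text
time: 21.9
eef_pos: [475.1, 7.5, 108.8]
eef_rot: [-3.141, 0.001, -3.07]
wrist_force: [-0.5, -1.2, 5.8]
width: 64.4
grip_force: 66.4
```

>>> carry_out(
  rows=[
    [[0, 0, -0.005], [0, 0, 0], 0.055],
    [[0, 0, -0.015], [0, 0, 0], 0.055],
    [[0, 0, -0.03], [0, 0, 0], 0.055],
    [[0, 0, -0.03], [0, 0, 0], 0.055],
    [[0, 0, 0], [0, 0, 0], 0.055],
  ],
)

```text
time: 22.4
eef_pos: [476.8, 7.7, 191.2]
eef_rot: [-3.141, 0.007, -3.07]
wrist_force: [1.8, 0.5, -3.7]
width: 64.4
grip_force: 68.3
```

```bash
python3 go.py 631 -174 188 165.8
python3 - <<'E'
from h import *
S=ctrl.grab_frame('scene');cv2.imwrite('pics/c9.png',cv2.resize(S[60:240,180:420],(800,600),interpolation=2))
E
```

```text
pose [476.8   7.7 191.2] [-179.95    0.42 -175.91] tool shift mm [-140.8 -192.2    4.4] turn z deg 18.29
```

View pics/c9.png

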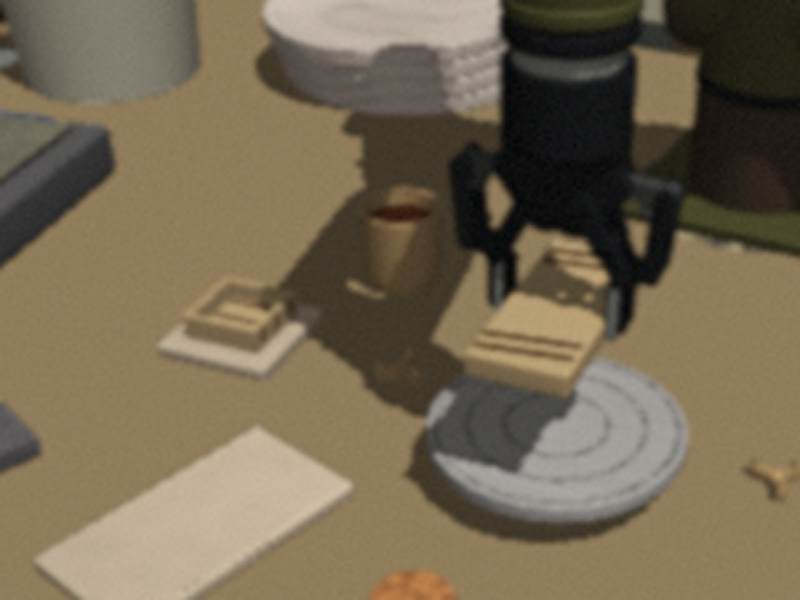

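>>> carry_out(
  rows=[
    [[-0.0282, -0.0384, 0], [0, 0, 0], 0.055],
    [[-0.0282, -0.0384, 0], [0, 0, 0], 0.055],
    [[-0.0282, -0.0384, 0], [0, 0, 0], 0.055],
    [[-0.0282, -0.0384, 0], [0, 0, 0], 0.055],
    [[-0.0282, -0.0384, 0], [0, 0, 0], 0.055],
  ],
)

```text
time: 22.95
eef_pos: [628.6, -174.8, 185.2]
eef_rot: [3.14, -0.004, -3.071]
wrist_force: [0.5, 0.8, -3.7]
width: 64.3
grip_force: 68.2
```

>>> carry_out(
  rows=[
    [[0, 0, 0], [0, 0, 6.1], 0.055],
    [[0, 0, 0.02], [0, 0, 6.1], 0.055],
    [[0, 0, 0.03], [0, 0, 6.1], 0.055],
    [[0, 0, 0.02], [0, 0, 0], 0.055],
    [[0, 0, 0], [0, 0, 0], 0.055],
  ],
)

```text
time: 23.45
eef_pos: [625.0, -172.5, 112.0]
eef_rot: [3.141, -0.012, 2.893]
wrist_force: [-0.8, 0.7, -4.3]
width: 64.4
grip_force: 68.5
```

>>> carry_out(
  rows=[
    [[0, 0, 0], [0, 0, 0], 0.055],
    [[0, 0, 0], [0, 0, 0], 0.055],
    [[0, 0, 0], [0, 0, 0], 0.055],
  ],
)

```text
time: 23.75
eef_pos: [629.9, -174.0, 119.2]
eef_rot: [-3.141, 0.003, 2.894]
wrist_force: [0.1, 0.6, -4.5]
width: 64.6
grip_force: 68.6
```

```bash
python3 go.py 631 -174 80 165.8
python3 - <<'E'
from ef import *
S=ctrl.grab_frame('scene');T=ctrl.grab_frame('top')
cv2.imwrite('pics/t10.png',T);cv2.imwrite('pics/s10.png',S)
for c,I in(('top',T),('scene',S)):
    print(c,'dish',edgefit(I,c,[(64,64,32)],(427,-288.5,.0855)))
    print(c,'bat',edgefit(I,c,[(96,96,12)],(427,-288.5,.0855)))
cv2.imwrite('pics/c10.png',np.hstack([cv2.resize(T[90:290,340:480],(420,600),interpolation=2),cv2.resize(S[120:270,180:300],(380,600),interpolation=2)]))
E
```

```text
pose [ 629.9 -174.   119.2] [-1.7999e+02  1.4000e-01  1.6579e+02] tool shift mm [-1.   0.3 39.2] turn z deg -0.01
top dish (np.float64(411.4), np.float64(-281.6), np.float64(3.55), np.float64(-5.9))
top bat (np.float64(426.4), np.float64(-280.8), np.float64(-1.99), np.float64(-5.5))
scene dish (np.float64(422.8), np.float64(-287.7), np.float64(3.37), np.float64(-29.2))
scene bat (np.float64(421.7), np.float64(-287.9), np.float64(1.87), np.float64(-30.5))
```

View pics/c10.png

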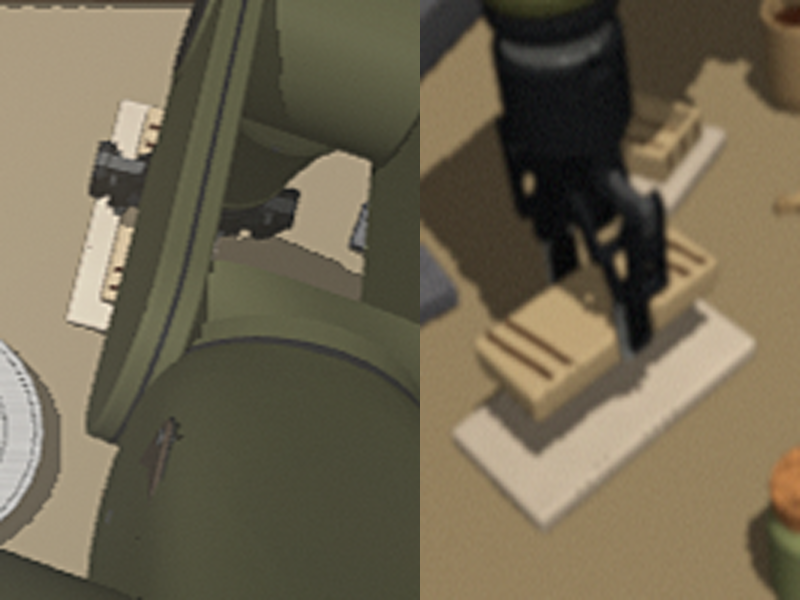

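>>> carry_out(
  rows=[
    [[-0.001, 0, 0.012], [0, 0, 0], 0.055],
    [[0, 0, 0.012], [0, 0, 0], 0.055],
    [[0, 0, 0.008], [0, 0, 0], 0.055],
    [[0, 0, 0.004], [0, 0, 0], 0.055],
    [[0, 0, 0.001], [0, 0, 0], 0.055],
  ],
)

```text
time: 24.35
eef_pos: [628.9, -173.7, 80.9]
eef_rot: [3.141, -0.003, 2.893]
wrist_force: [-5.0, 1.9, 8.1]
width: 64.4
grip_force: 70.0
```

>>> carry_out(
  rows=[
    [[0, 0, 0.001], [0, 0, 0], 0.055],
    [[0, 0, 0.0005], [0, 0, 0], 0.055],
    [[0, 0, 0], [0, 0, 0], 0.055],
  ],
)

```text
time: 24.65
eef_pos: [628.8, -173.7, 80.9]
eef_rot: [3.142, -0.002, 2.893]
wrist_force: [-5.4, 2.9, 9.0]
width: 64.6
grip_force: 70.4
```

```bash
python3 go.py 631 -174 80 165.8
```

```text
pose [ 628.8 -173.7   80.9] [ 1.8000e+02 -1.1000e-01  1.6578e+02] tool shift mm [-2.2  0.2  0.8] turn z deg -0.02
```

>>> carry_out(
  rows=[
    [[0, 0, -0.004], [0, 0, 0], 0.055],
    [[-0.001, 0, 0], [0, 0, 0], 0.055],
    [[0, 0, 0], [0, 0, 0], 0.055],
    [[0, 0, 0], [0, 0, 0], 0.055],
  ],
)

```text
time: 25.05
eef_pos: [630.9, -174.3, 82.8]
eef_rot: [3.142, -0.001, 2.893]
wrist_force: [0.4, 0.2, -4.3]
width: 65.0
grip_force: 68.6
```

```bash
python3 go.py 631 -174 80.5 165.8
```

```text
pose [ 630.9 -174.3   82.8] [ 1.8000e+02 -3.0000e-02  1.6577e+02] tool shift mm [0.  0.3 2.3] turn z deg -0.03
```

>>> carry_out(
  rows=[
    [[0, 0, 0.001], [0, 0, 0], 0.055],
    [[0, 0, 0.001], [0, 0, 0], 0.055],
    [[0, 0, 0.0005], [0, 0, 0], 0.055],
    [[0, 0, 0], [0, 0, 0], 0.055],
  ],
)

```text
time: 25.45
eef_pos: [630.8, -174.3, 80.9]
eef_rot: [-3.142, -0.0, 2.893]
wrist_force: [0.1, 0.1, -2.9]
width: 64.5
grip_force: 68.7
```

>>> carry_out(
  rows=[
    [[0, 0, 0.0005], [0, 0, 0], 0.055],
    [[0, 0, 0], [0, 0, 0], 0.07],
    [[0, 0, 0], [0, 0, 0], 0.085],
    [[0, 0, -0.015], [0, 0, 0], 0.085],
    [[0, 0, -0.04], [0, 0, 0], 0.085],
  ],
)

```text
time: 25.95
eef_pos: [628.7, -173.6, 133.1]
eef_rot: [3.141, -0.008, 2.893]
wrist_force: [0.4, 0.4, 0.1]
width: 85.2
grip_force: 0.0
```

>>> carry_out(
  rows=[
    [[0, 0, -0.045], [0, 0, 0], 0.085],
    [[0, 0, -0.045], [0, 0, 0], 0.085],
    [[0.0299, 0.0362, 0], [0, 0, 0], 0.085],
    [[0.0299, 0.0362, 0], [0, 0, 0], 0.085],
    [[0.0299, 0.0362, 0], [0, 0, 0], 0.085],
  ],
)

```text
time: 26.45
eef_pos: [570.5, -46.2, 227.5]
eef_rot: [3.141, 0.003, 2.892]
wrist_force: [0.5, 1.4, 0.1]
width: 85.2
grip_force: 0.0
```

>>> carry_out(
  rows=[
    [[0.0299, 0.0362, 0], [0, 0, 0], 0.085],
    [[0.0299, 0.0362, 0], [0, 0, 0], 0.085],
    [[0.0299, 0.0362, 0], [0, 0, 0], 0.085],
    [[0.0299, 0.0362, 0], [0, 0, 0], 0.085],
    [[0.0299, 0.0362, 0], [0, 0, 0], 0.085],
  ],
)

```text
time: 26.95
eef_pos: [469.6, 166.8, 226.9]
eef_rot: [3.14, 0.002, 2.893]
wrist_force: [0.2, -0.2, -0.2]
width: 84.9
grip_force: 0.0
```

>>> carry_out(
  rows=[
    [[0.0299, 0.0362, 0], [0, 0, 0], 0.085],
    [[0.0299, 0.0362, 0], [0, 0, 0], 0.085],
    [[0.0299, 0.0362, 0], [0, 0, 0], 0.085],
    [[0.0299, 0.0362, 0], [0, 0, 0], 0.085],
    [[0.0299, 0.0362, 0], [0, 0, 0], 0.085],
  ],
)

```text
time: 27.45
eef_pos: [369.0, 379.3, 227.0]
eef_rot: [3.139, 0.002, 2.893]
wrist_force: [1.2, 0.1, -0.1]
width: 85.0
grip_force: 0.0
```

```bash
cat > fin.py <<'E'
from ef import *
S=ctrl.grab_frame('scene');T=ctrl.grab_frame('top')
cv2.imwrite('pics/t11.png',T);cv2.imwrite('pics/s11.png',S)
for c,I in(('top',T),('scene',S)):
    print(c,'dish',edgefit(I,c,[(64,64,32)],(427,-288.5,.0855)),edgefit(I,c,[(64,64,32),(54,54,32)],(427,-288.5,.0855)))
    print(c,'batsq',edgefit(I,c,[(96,96,12)],(427,-288.5,.0855)))
    print(c,'slab',edgefit(I,c,[(150,66,30)],(631,-174,2.893)))
    print(c,'batob',edgefit(I,c,[(184,100,12)],(631,-174,2.893)))
for n,z0,x0 in(('dish',12,(427,-288.5,.0855)),('slab',12,(631,-174,2.893)),('bowl',12,(652,184,0)),('cup',12,(417,291,0)),('jar',0,(676,12,0))):
  for c in('scene','top'):
    oo=ctrl.outline_of(n,c)
    if oo: print(n,c,round(oo[0]['conf'],2),oo[0]['extent'],np.round(fit(n,z0,[c],x0,{c:oo[0]['mask'].astype(np.float32)},z0 and n in('dish','slab')),2))
E
python3 fin.py
```

```text
top dish (np.float64(420.4), np.float64(-283.2), np.float64(4.51), np.float64(-49.1)) (np.float64(420.1), np.float64(-283.4), np.float64(4.68), np.float64(-94.2))
top batsq (np.float64(427.4), np.float64(-288.5), np.float64(4.76), np.float64(-42.7))
top slab (np.float64(630.8), np.float64(-172.4), np.float64(165.58), np.float64(-43.6))
top batob (np.float64(631.5), np.float64(-174.2), np.float64(165.82), np.float64(-47.8))
scene dish (np.float64(428.3), np.float64(-285.5), np.float64(4.91), np.float64(-37.3)) (np.float64(428.4), np.float64(-285.3), np.float64(4.84), np.float64(-75.0))
scene batsq (np.float64(425.9), np.float64(-289.0), np.float64(3.01), np.float64(-40.3))
scene slab (np.float64(636.9), np.float64(-174.3), np.float64(166.95), np.float64(-41.2))
scene batob (np.float64(631.0), np.float64(-174.3), np.float64(165.85), np.float64(-42.3))
dish scene 0.61 [236.6, 144.2, 31.6, 21.8] [ 4.2324e+02 -2.9239e+02  1.0000e-01  1.8700e+01]
dish top 0.86 [431.1, 238.1, 31.4, 31.3] [ 4.2542e+02 -2.8744e+02  7.0000e-02  2.4860e+01]
slab scene 0.96 [202.6, 186.1, 74.6, 55.9] [ 628.22 -176.3     2.89   56.35]
slab top 0.58 [370.2, 128.7, 43.2, 70.2] [ 628.74 -173.39    2.89   81.9 ]
bowl scene 0.75 [379.1, 252.2, 32.7, 40.9] [651.93 182.18   0.    30.45]
bowl top 0.85 [220.3, 138.2, 27.6, 25.4] [650.84 184.45   0.    15.73]
cup scene 0.72 [472.0, 194.3, 25.0, 29.6] [416.15 290.32   0.    17.5 ]
cup top 0.66 [169.4, 244.9, 24.1, 18.8] [417.32 292.07   0.    15.51]
jar scene 0.66 [289.8, 231.5, 27.9, 42.5] [674.69  10.49   0.    34.74]
jar top 0.79 [299.3, 128.2, 24.0, 26.1] [678.02  15.21   0.    51.05]
```

Run:
```python
from h import *
T=cv2.imread('pics/t11.png').astype(np.float32)
def prof(ctr,t,ax,z,L,offs):
    c,s=np.cos(t),np.sin(t);r=[]
    u=np.array([c,s]) if ax==0 else np.array([-s,c]);v=np.array([-s,c]) if ax==0 else np.array([c,s])
    for d in np.arange(-L,L+.1,2.):
        acc=[]
        for o in offs:
            uv=proj('top',[*(np.array(ctr)+u*d+v*o),z]).astype(np.float32)
            acc.append(cv2.remap(T,uv[:1].reshape(1,1),uv[1:].reshape(1,1),1)[0,0])
        m=np.mean(acc,0);r.append(f"{int(d)}:{int(m.mean())}/{m[2]/m[0]:.2f}")
    print(' '.join(r),'\n')
for ax in(0,1): prof((427,-288.5),.0855,ax,32,56,range(-20,21,4))
for ax,L in((0,100),(1,60)): prof((631,-174),2.893,ax,30,L,range(-24,25,4))
```

```text
-56:116/1.33 -54:117/1.33 -52:117/1.33 -50:118/1.33 -48:100/1.34 -46:101/1.24 -44:144/1.19 -42:155/1.19 -40:156/1.19 -38:146/1.19 -36:102/1.19 -34:107/1.26 -32:142/1.35 -30:142/1.35 -28:116/1.34 -26:139/1.34 -24:102/1.41 -22:78/1.50 -20:126/1.37 -18:145/1.34 -16:144/1.35 -14:143/1.35 -12:143/1.35 -10:143/1.35 -8:143/1.35 -6:146/1.35 -4:144/1.35 -2:90/1.44 0:85/1.47 2:133/1.36 4:145/1.35 6:144/1.35 8:143/1.35 10:143/1.35 12:143/1.35 14:144/1.35 16:148/1.35 18:138/1.36 20:86/1.47 22:70/1.44 24:89/1.33 26:126/1.34 28:144/1.36 30:141/1.32 32:149/1.20 34:152/1.19 36:152/1.19 38:153/1.19 40:153/1.19 42:154/1.19 44:155/1.19 46:138/1.20 48:110/1.28 50:115/1.33 52:117/1.33 54:117/1.33 56:117/1.33 

-56:117/1.33 -54:117/1.33 -52:117/1.33 -50:117/1.33 -48:117/1.33 -46:117/1.33 -44:113/1.34 -42:106/1.30 -40:122/1.20 -38:153/1.19 -36:156/1.19 -34:139/1.19 -32:124/1.27 -30:137/1.35 -28:138/1.36 -26:107/1.34 -24:84/1.34 -22:106/1.34 -20:131/1.36 -18:134/1.37 -16:132/1.37 -14:132/1.37 -12:131/1.37 -10:131/1.37 -8:132/1.37 -6:132/1.37 -4:131/1.37 -2:132/1.36 0:132/1.36 2:132/1.36 4:132/1.37 6:132/1.3
[... 1597 characters left out ...]
.34 -52:113/1.30 -50:136/1.21 -48:156/1.19 -46:160/1.19 -44:158/1.20 -42:157/1.20 -40:158/1.20 -38:159/1.19 -36:152/1.19 -34:125/1.23 -32:125/1.33 -30:140/1.35 -28:145/1.34 -26:144/1.34 -24:144/1.35 -22:144/1.35 -20:144/1.35 -18:144/1.35 -16:144/1.35 -14:144/1.35 -12:144/1.35 -10:144/1.35 -8:144/1.35 -6:144/1.35 -4:144/1.35 -2:144/1.35 0:144/1.34 2:144/1.34 4:144/1.34 6:144/1.34 8:144/1.34 10:144/1.34 12:143/1.35 14:144/1.35 16:143/1.35 18:143/1.35 20:143/1.35 22:143/1.35 24:143/1.35 26:143/1.35 28:145/1.35 30:142/1.35 32:115/1.32 34:92/1.23 36:93/1.19 38:127/1.20 40:154/1.20 42:162/1.19 44:160/1.19 46:129/1.20 48:86/1.25 50:90/1.33 52:114/1.33 54:119/1.33 56:118/1.33 58:118/1.33 60:118/1.33
```

>>> carry_out(
  rows=[
    [[0, 0, 0], [0, 0, 0], 0.085],
    [[0, 0, 0], [0, 0, 0], 0.085],
  ],
)

```text
time: 28.25
eef_pos: [370.1, 377.1, 225.4]
eef_rot: [-3.142, -0.0, 2.893]
wrist_force: [-0.6, 0.2, -0.8]
width: 84.6
grip_force: 0.0
```

```bash
python3 -c "
from bench import ctrl
print(ctrl.sign_off())"
```

```text
the job is handed in; nothing more can be done
None
```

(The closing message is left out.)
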